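Trip the organiser's hidden tray catch with a release pin

TASK

The organiser's clear tray is held shut by a hidden spring catch: take the red-handled release pin out of its wooden stand, reach down through the small yellow-marked hole in the organiser's top and feel for the catch, pressing gently until it gives and lets go. Then draw the pin out, which lets the tray spring open, and put the pin back upright and fully home in its stand. Never press hard with the pin, and leave the drill, the carpenter's square and the jug where they are.

Things in the scene. Friction and masses are not known exactly. Their poses are not given: they have to be found in the camera images.
- pin: Loose release pin, about 90 g, 129 mm long, upright in its stand at first. Origin at the centre of its lower tip; z runs up along the pin. Steel shank 8 mm diameter from 0 to 75 mm (lowest 3 mm tapered), brass collar 24 mm diameter from 75 to 79 mm, red square handle 18 x 18 mm (faces square to the pin's x and y) from 79 to 129 mm. Grip it by the handle.
- stand: Wooden block fixed to the bench, 60 x 60 mm, 80 mm high; origin at the centre of its underside, z up. A 15 mm upright bore runs through its centre, with a chamfered mouth at 80 mm. The pin is fully home when its collar lies on the block's top, its tip then 5 mm above the block's underside.
- organiser: Parts organiser (clear over its front half, blue at the back) fixed to the bench, 200 mm (x) x 170 mm (y), 75 mm high; origin at the centre of its underside, its front (the tray side) faces its own -x. The catch and its guides inside are light: more than 18 N between the pin and the organiser (all inside it counted) would break it.
- hole (a point): Centre of the mouth of the access hole in the organiser's top face, 35 mm behind (+x of) the organiser's origin, 75 mm over the bench; axes as the organiser's. Round, 13 mm diameter, 2 mm chamfer, through the 6 mm plate, inside a 36 mm square yellow marking. Nothing but the catch pad obstructs an upright pin in it.
- pad_highest (a point): Fixed point 17 mm straight below the hole's mouth: the highest place the hidden catch pad (18 mm disc) may be. Its untouched top really lies 0 to 26 mm below this point, different every time. It goes down on a spring: 3 N at first touch, about 6 N where it lets go, 6 mm down. A hard stop follows 8 mm down, where force rises steeply: stop there.
- tray (a joint): How far the clear tray is out of the organiser's front (m): 0 latched, 0.045 fully out. A 4 N spring drives it along the organiser's -x. When the catch lets go it first moves only 2 to 9 mm, as a bar on it comes to rest against the inserted pin (4 N sideways). The catch stays tripped; drawing the pin up out of the hole lets the tray spring fully out. It cannot be pulled open while latched.
- jug: White ceramic jug, loose, about 92 mm across and 110 mm high, handle out to 75 mm on its own +y; origin at the centre of its underside. Bystander.
- square: Carpenter's square lying flat, loose: steel blade 150 x 22 x 5 mm along its x, dark stock 22 x 110 x 12 mm along its y at the -x end (x = -64 mm, y from -11 to 99 mm). Origin under the blade's middle. Bystander.
- drill: Small hand drill lying flat, loose, 220 mm long along its x (wooden grip to -x, chuck and bit to +x), red gear wheel 60 mm across with a crank out to 48 mm on its +y, up to 60 mm high; origin under the wheel's centre. Bystander.
Mind the look-alikes: they are no part of the job. Of the things like the pin, leave any that is blue; of the rest the smaller one is meant.

How it is judged:
By the outcome, as a careful person would: the job done as asked, in the order asked, and still so for the second after the job is handed in, with the robot touching nothing.
It also fails if it takes over 51 s, if anything falls off the work surface, if the arm or the gripper's body presses on something with over 40 N, if the wrist force passes 120 N, or if a joint passes its speed limit or range.

ROBOT

A 6-joint arm with a two-finger parallel gripper is mounted at the origin on the work surface. World frame = base frame: x ahead of the robot, y to its left, z up, the work surface at z = 0. Lengths are in m, angles in rad, forces in N, time in s.
With the tool pointing down it reaches from about 0.275 to 0.75 m from the base axis. Payload 10.2 kg.
Tool frame: the origin (TCP) lies midway between the tips of the shut fingers; the grasp point (between the pads) lies 19 mm behind it (env.hold_point_z is the distance from the TCP to the grasp point, in m); x points along the fingers, z is the direction in which the jaws open and shut, and the axes are right-handed (so a half turn about x gives the same grasp; the last joint's range is limited). The gripper opens to 85 mm and grips with 20 to 120 N. Pads are 22 mm wide; open, the fingers measure 114 mm over their backs; the gripper's body (76 mm by 85 mm) begins 54 mm behind the grasp point. The pads swing forward as they close: fully open they stand 13 mm farther back than shut.
Start: joints at [-1.524, 0.313, 1.498, -0, 1.331, -0.223], TCP at [0.14, -0.506, 0.231] pointing down, gripper open.
Joint ranges: [-2.94, 2.94], [-0.97, 2.17], [0.19, 2.56], [-1.23, 4.37], [0.02, 3.11], [-2.88, 2.88]. Speed limits (rad/s): [2.39, 2.39, 3.01, 3.14, 3.14, 3.14].

INTERFACE

Orientations are given as a unit quaternion [x, y, z, w].
In Python, from bench import env, kinematics, monitor, eyes, job gives the robot as it stands. The module is installed in compiled form; this text tells all that it offers. Calls block until the motion is done:
- env.reach(position, orientation): joint-space move of the TCP to a pose.
- env.movel(position, velocity=0.15, frame=None, guard=None): straight line of the TCP; frame=None keeps the orientation; velocity is the mean speed in m/s. With guard (N) it stops when the force on the tool has changed by that much, and returns True; else False.
- env.set_joints(angles): joint-space move.
- env.release() and env.close_gripper(effort=None): open the fingers fully, or close them until they stop; effort is the grip in N (None keeps the last).
- env.hold(seconds).
- kinematics.ik(position, orientation): joint angles nearest the present ones, or None.
- monitor.sense(): the state.
- eyes.grab_frame(name): name is "scene" or "side" or "wrist"; returns a dict with "frame" (480x640x3 uint8, red, green, blue), "mtx" (3x3 intrinsics, pixels), "view" (4x4, takes a point from world to camera coordinates). Camera axes: x right, y down, z forward; pixel columns grow to the right and rows downward; lengths in m; the calibration is good to about 2 mm. A picture is of the moment at which its call begins. There is no depth.
A pose or a line that the arm cannot do raises env.MotionError and nothing moves.
- job.hand_in(): hands the job in, once; it reports no verdict.
The state is a dict: "clock": time; "joints": joint angles; "qvel": joint speeds; "joint_efforts": joint torques, N m; "position": TCP position; "ee_rot": TCP orientation; "contact_force": force on the tool from outside, world axes, zero at the start; "ft_torque": the same for the moment, N m; "finger_gap": opening from 0.0 (shut) to 1.0 (fully open).
Only numpy, scipy, OpenCV 4.12 (cv2) and the standard library are available. Lean on these libraries where they do the work, as an engineer would, in place of code of your own. Each camera call takes 0.05 s, during which the arm holds its last target.

## Working session

There is one attempt and no reset: what is moved stays moved. The work goes in short steps, each a Python script; the robot and the scene stay as the last script left them, time stands still between calls to the robot, and variables do not carry over. Pictures are saved under pics/ and viewed, and the job is handed in when it is done.

```bash
mkdir -p pics; ls
python3 - <<'E'
from bench import env, kinematics, monitor, eyes, job
import cv2, numpy as np
for n in ["scene","side","wrist"]:
    f=eyes.grab_frame(n); cv2.imwrite(f"pics/{n}0.png",f["frame"][:,:,::-1]); print(n,f["mtx"].round(1).tolist(),f["view"].round(4).tolist())
s=monitor.sense(); print(s["clock"],s["position"],s["ee_rot"],s["contact_force"],s["finger_gap"],env.hold_point_z)
E
```

```text
pics
scene [[578.3, 0.0, 323.5], [0.0, 578.3, 246.2], [0.0, 0.0, 1.0]] [[-0.8024, 0.5966, -0.0161, 0.4525], [0.4643, 0.607, -0.645, -0.1951], [-0.375, -0.525, -0.764, 1.3542], [0.0, 0.0, 0.0, 1.0]]
side [[545.5, 0.0, 328.6], [0.0, 545.5, 237.4], [0.0, 0.0, 1.0]] [[-0.8604, -0.5096, 0.0087, 0.455], [-0.2537, 0.4133, -0.8745, 0.1955], [0.4421, -0.7546, -0.4849, 0.9553], [0.0, 0.0, 0.0, 1.0]]
wrist [[356.5, 0.0, 326.3], [0.0, 356.5, 243.4], [0.0, 0.0, 1.0]] [[0.2664, -0.9639, 0.0002, -0.5247], [-0.9237, -0.2552, 0.2857, -0.0386], [-0.2753, -0.0763, -0.9583, 0.3791], [0.0, 0.0, 0.0, 1.0]]
0.15 [ 0.13991499 -0.50584429  0.23089241] [ 0.42845775  0.56290063 -0.42797201  0.56250048] [-0.44583235  0.82730157  0.65535413] 1.0008915546273842 0.0187
```

View pics/scene0.png

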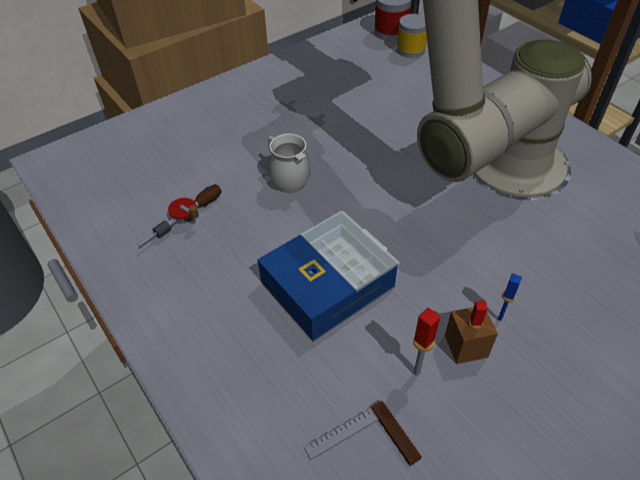

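View pics/side0.png

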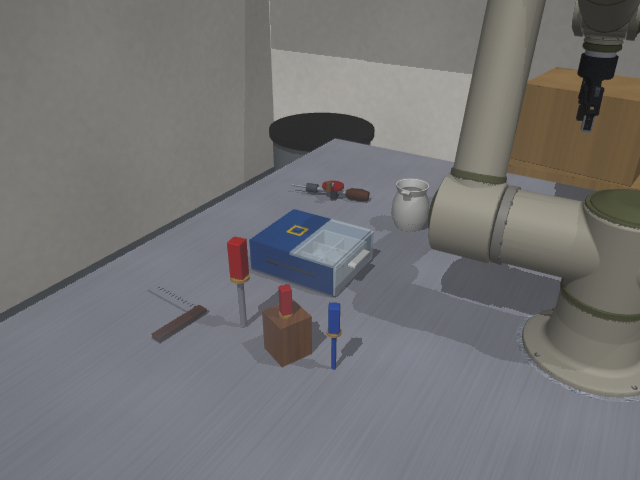

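View pics/wrist0.png

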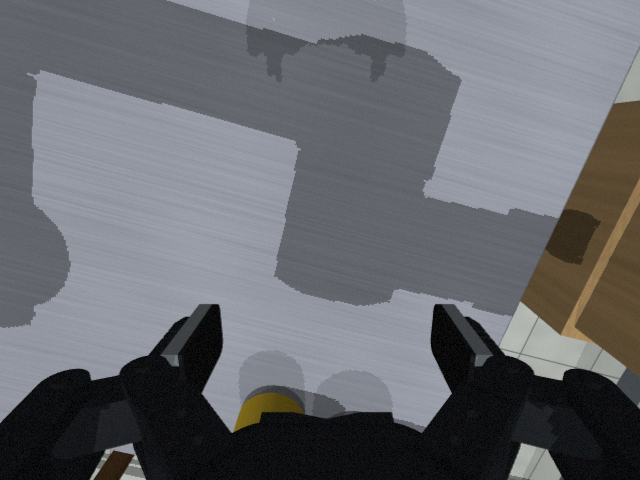

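Look-alikes: the tall red-handled one, free-standing, at scene (427,328); the smaller red one in the wooden block at (479,312); the blue one at (513,287). The smaller red one in the stand is the pin. I'll check that in a close crop.

Run:
```python
import cv2, numpy as np
a=cv2.imread("pics/scene0.png"); b=cv2.imread("pics/side0.png")
def crop(im,x,y,w,h,s): return cv2.resize(im[y:y+h,x:x+w],None,fx=s,fy=s,interpolation=cv2.INTER_CUBIC)
cv2.imwrite("pics/c1.png",np.hstack([crop(a,435,285,65,85,6),crop(b,250,280,65,85,6)]))
cv2.imwrite("pics/c2.png",np.vstack([crop(a,250,205,160,140,5)[:600]])[:600,:800])
cv2.imwrite("pics/c3.png",crop(b,240,200,150,100,5))
```

```text
(no output)
```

View pics/c1.png

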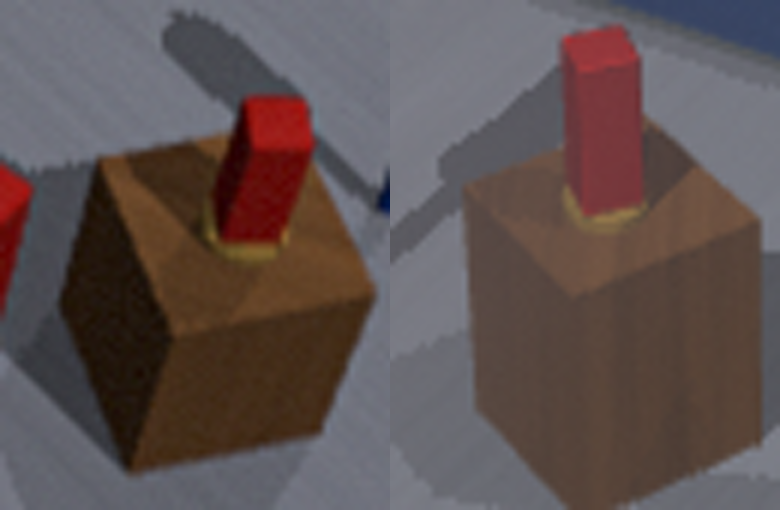

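View pics/c2.png

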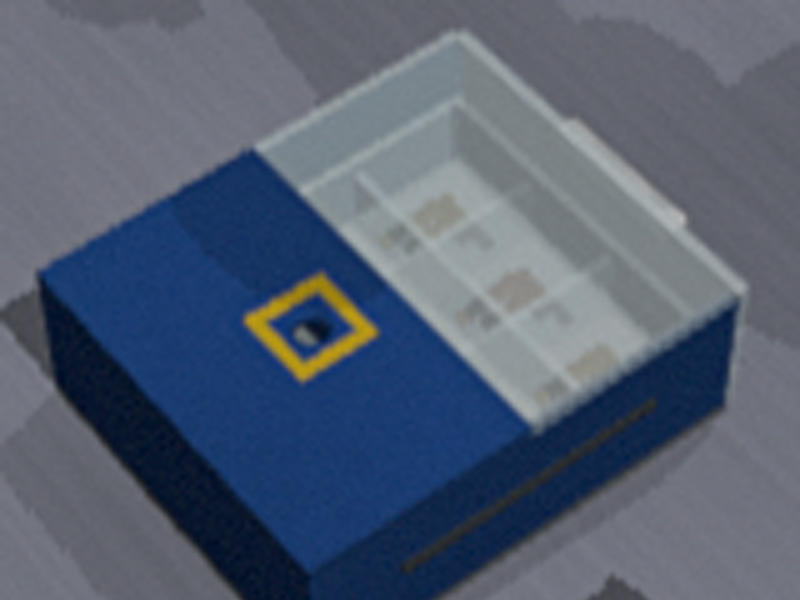

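View pics/c3.png

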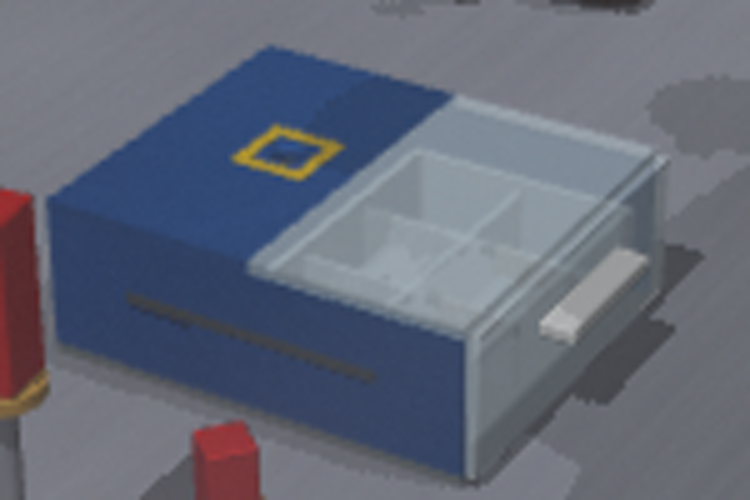

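The crop confirms it: the smaller red handle sits in the wooden block with its collar on top. Next I'll fit the poses from the corners seen in both views.

```bash
cat > geo.py <<'E'
import numpy as np, itertools
from scipy.optimize import least_squares
C={"scene":(np.array([[578.3,0,323.5],[0,578.3,246.2],[0,0,1]]),np.array([[-0.8024,0.5966,-0.0161,0.4525],[0.4643,0.607,-0.645,-0.1951],[-0.375,-0.525,-0.764,1.3542]])),
"side":(np.array([[545.5,0,328.6],[0,545.5,237.4],[0,0,1]]),np.array([[-0.8604,-0.5096,0.0087,0.455],[-0.2537,0.4133,-0.8745,0.1955],[0.4421,-0.7546,-0.4849,0.9553]]))}
def proj(c,P):
    K,V=C[c]; q=(np.c_[np.atleast_2d(P),np.ones(len(np.atleast_2d(P)))]@V.T)@K.T
    return q[:,:2]/q[:,2:]
def un(uv,x0,y0,s): return np.array(uv,float)/s+[x0,y0]+.5/s-.5
def fit(obs,x0):
    # obs: list cam, local pts, px ; x,y,yaw
    def W(p,L):
        c,s=np.cos(p[2]),np.sin(p[2]); L=np.array(L); return np.c_[p[0]+c*L[:,0]-s*L[:,1],p[1]+s*L[:,0]+c*L[:,1],L[:,2]]
    f=lambda p:np.concatenate([(proj(c,W(p,L))-px).ravel() for c,L,px in obs])
    r=least_squares(f,x0,loss="soft_l1"); return r.x,f(r.x).reshape(-1,2)
E
python3 - <<'E'
from geo import *
h=.1;k=.085;z=.075
Lc=[(-h,-k,z),(-h,k,z),(h,k,z),(h,-k,z)]
m=.018;q=.035
Ly=[(q-m,-m,z),(q-m,m,z),(q+m,m,z),(q+m,-m,z)]
o=[("scene",Lc+Ly+[(-h,k,0)],un([(458,30),(745,288),(310,572),(38,272),(322,270),(380,328),(303,382),(244,322),(722,408)],250,205,5)),
("side",Lc+Ly+[(h,k,0),(-h,k,0)],un([(668,155),(468,330),(48,200),(270,45),(343,148),(298,181),(233,156),(282,125),(52,343),(470,482)],240,200,5))]
for y0 in (0,1.5,3,-1.5):
  p,r=fit(o,[.45,.0,y0]); print("org",p,np.abs(r).mean(), np.degrees(p[2]))
  if np.abs(r).mean()<2: 
    print(r.round(1).tolist()); print("hole",p[0]+.035*np.cos(p[2]),p[1]+.035*np.sin(p[2]))
  for c in ("scene","side"):
    pc,rc=fit([x for x in o if x[0]==c],p); print(c,pc,abs(rc).mean(), pc[:2]+.035*np.array([np.cos(pc[2]),np.sin(pc[2])]))
s=.03;Z=.08
# scene cyclic visible (ccw visually): (102,157)->(174,335)->(374,292)
A=[(-s,-s),(s,-s),(s,s),(-s,s)]
best=None
for i in range(4):
  for j in range(4):
    a=lambda n,z:A[(i+n)%4]+(z,); b=lambda n,z:A[(j+n)%4]+(z,)
    o=[("scene",[a(0,Z),a(1,Z),a(2,Z),a(0,0),a(1,0),a(2,0)],un([(102,157),(174,335),(374,292),(60,303),(132,470),(320,433)],435,285,6)),
    ("side",[b(0,Z),b(1,Z),b(2,Z),b(3,Z),b(0,0),b(1,0),b(2,0)],un([(73,187),(185,295),(372,217),(260,120),(85,410),(200,512),(372,445)],250,280,6))]
    for y0 in (0,1.5):
      p,r=fit(o,[.35,.3,y0])
      e=abs(r).mean()
      if best is None or e<best[0]: best=(e,p,r,o)
e,p,r,o=best; print("stand",e,p,np.degrees(p[2])); print(r.round(1).tolist())
for c in ("scene","side"):
    pc,rc=fit([x for x in o if x[0]==c],p); print(c,pc,abs(rc).mean())
H=.134; g=.009
B=[(-g,-g),(g,-g),(g,g),(-g,g)]
best=None
for i in range(4):
  for j in range(4):
    a=lambda n,z:B[(i+n)%4]+(z,); b=lambda n,z:B[(j+n)%4]+(z,)
    # ccw visual: scene TL->BL->BR->TR
    o=[("scene",[a(0,H),a(1,H),a(2,H),a(3,H),a(1,.084),a(2,.084)],un([(248,98),(247,148),(313,149),(302,97),(215,240),(285,243)],435,285,6)),
    ("side",[b(0,H),b(1,H),b(2,H),b(3,H),b(1,.084),b(2,.084)],un([(172,37),(187,70),(250,58),(238,27),(193,215),(254,208)],250,280,6))]
    for y0 in (0,1.5):
      q,r=fit(o,[p[0],p[1],y0]); e=abs(r).mean()
      if best is None or e<best[0]: best=(e,q,r)
print("pin",best[0],best[1],np.degrees(best[1][2]),best[2].round(1).tolist())
E
```

```text
org [0.56377552 0.01366934 0.01711606] 0.5535353779400793 0.9806781042986563
[[-0.6, -0.2], [-0.6, 0.2], [0.1, -0.2], [0.1, -0.5], [0.2, 0.4], [0.4, 0.7], [0.1, -0.3], [0.2, -0.6], [0.8, 0.1], [-1.8, -1.7], [-0.2, -0.8], [0.0, -0.6], [-0.0, -0.3], [0.8, -0.7], [0.9, -0.4], [-0.3, 0.5], [-1.0, -0.0], [1.4, 1.3], [-1.1, 0.8]]
hole 0.5987703965541387 0.014268373933757716
scene [0.56403446 0.01364788 0.01792873] 0.31869440941552796 [0.59902884 0.01427536]
side [0.56288663 0.01449371 0.01507382] 0.7044732681735539 [0.59788265 0.01502128]
org [0.56377552 0.01366934 0.01711606] 0.5535353861592944 0.980677751484094
[[-0.6, -0.2], [-0.6, 0.2], [0.1, -0.2], [0.1, -0.5], [0.2, 0.4], [0.4, 0.7], [0.1, -0.3], [0.2, -0.6], [0.8, 0.1], [-1.8, -1.7], [-0.2, -0.8], [0.0, -0.6], [-0.0, -0.3], [0.8, -0.7], [0.9, -0.4], [-0.3, 0.5], [-1.0, -0.0], [1.4, 1.3], [-1.1, 0.8]]
hole 0.5987703964950805 0.014268373791724834
scene [0.56403446 0.01364788 0.01792873] 0.3186944082182792 [0.59902884 0.01427536]
side [0.56288663 0.01449371 0.01507382] 0.7044732718192946 [0.59788265 0.01502128]
org [0.62232469 0.013365
[... 667 characters left out ...]
.01427536]
side [0.56288663 0.01449371 0.01507382] 0.7044732714638912 [0.59788265 0.01502128]
stand 0.4848442733388302 [0.4479249  0.27474789 2.71750248] 155.70142319666
[[-0.4, -0.2], [0.4, -0.3], [1.1, -0.1], [-0.0, 0.0], [-0.3, 0.8], [0.4, 0.3], [0.3, -0.7], [-0.1, -0.1], [0.1, -0.1], [-0.4, -1.4], [0.6, -0.8], [-0.9, 1.8], [0.4, -0.7]]
scene [0.44807531 0.27446195 2.71330832] 0.36562638953250354
side [0.44742027 0.27562331 2.72619334] 0.5284864083337766
pin 0.6122597649388387 [ 0.44795848  0.27729073 -0.74419394] -42.63917193587191 [[-0.4, -1.3], [0.5, -0.5], [0.8, 0.2], [1.8, -0.3], [0.3, 0.9], [-0.5, 1.3], [-0.1, -1.3], [-0.2, -0.7], [0.3, -0.5], [-0.3, -1.3], [-0.2, 0.4], [0.4, -0.3]]
```

Run:
```python
from geo import *
from bench import kinematics
def tri(a,b):
    f=lambda P:np.concatenate([(proj("scene",P)-a).ravel(),(proj("side",P)-b).ravel()])
    r=least_squares(f,[.45,.2,.05]); return r.x.round(4),r.fun.round(1)
print("tallfoot",tri((418,373),(242,326)),"top",tri((431,312),(237,240)))
print("bluefoot",tri((501,318),(334,367)),"top",tri((515,276),(334,305)))
from scipy.spatial.transform import Rotation as R
def q(a): # tool x down, z horizontal at angle a
    x=np.array([0,0,-1.]);z=np.array([np.cos(a),np.sin(a),0]);return R.from_matrix(np.c_[x,np.cross(z,x),z]).as_quat()
for d in (47.4,-42.6,137.4,-132.6):
    print(d,[np.round(v,2) if (v:=kinematics.ik(p,q(np.radians(d)))) is not None else None for p in ([.448,.276,.25],[.448,.276,.09],[.599,.0145,.2],[.599,.0145,.11])])
```

```text
tallfoot (array([0.5555, 0.2644, 0.0026]), array([ 0.1,  0.7,  0.6, -0.5])) top (array([0.5522, 0.2607, 0.1837]), array([ 0.2,  1.4,  1.2, -1.1]))
bluefoot (array([0.3562, 0.2734, 0.0039]), array([ 0. ,  0.2,  0.1, -0.1])) top (array([0.3585, 0.2709, 0.129 ]), array([ 0.1,  1.2,  0.8, -0.8]))
47.4 [array([ 0.33,  0.3 ,  1.46, -0.  ,  1.38, -0.5 ]), array([ 0.33,  0.47,  1.67, -0.  ,  1.  , -0.5 ]), array([-0.17,  0.5 ,  1.31, -0.  ,  1.33, -1.  ]), array([-0.17,  0.59,  1.42, -0.  ,  1.14, -1.  ])]
-42.6 [array([ 0.33,  0.3 ,  1.46, -0.  ,  1.38,  1.07]), array([ 0.33,  0.47,  1.67, -0.  ,  1.  ,  1.07]), array([-0.17,  0.5 ,  1.31, -0.  ,  1.33,  0.57]), array([-0.17,  0.59,  1.42, -0.  ,  1.14,  0.57])]
137.4 [array([ 0.33,  0.3 ,  1.46, -0.  ,  1.38, -2.07]), array([ 0.33,  0.47,  1.67, -0.  ,  1.  , -2.07]), array([-0.17,  0.5 ,  1.31, -0.  ,  1.33, -2.57]), array([-0.17,  0.59,  1.42, -0.  ,  1.14, -2.57])]
-132.6 [array([0.33, 0.3 , 1.46, 0.  , 1.38, 2.64]), array([ 0.33,  0.47,  1.67, -0.  ,  1.  ,  2.64]), array([-0.17,  0.5 ,  1.31, -0.  ,  1.33,  2.14]), array([-0.17,  0.59,  1.42, -0.  ,  1.14,  2.14])]
```

```bash
cat >> geo.py <<'E'
from scipy.spatial.transform import Rotation as R
def q(deg):
    a=np.radians(deg); x=np.array([0,0,-1.]);z=np.array([np.cos(a),np.sin(a),0]);return R.from_matrix(np.c_[x,np.cross(z,x),z]).as_quat()
E
python3 - <<'E'
from bench import env, kinematics, monitor, eyes, job
import cv2, numpy as np, pickle
from geo import q
env.reach([.448,.276,.25],q(47.4))
f=eyes.grab_frame("wrist"); cv2.imwrite("pics/w1.png",f["frame"][:,:,::-1]); pickle.dump(f,open("w1.pkl","wb"))
s=monitor.sense(); print(s["clock"],s["position"],s["contact_force"],s["joints"])
E
```

```text
3.15 [0.44833077 0.27550077 0.24995334] [ 0.2083947  -0.22021508 -0.29365931] [ 3.28215505e-01  3.02446172e-01  1.46267622e+00 -1.08046096e-04
  1.37650527e+00 -4.97989609e-01]
```

View pics/w1.png

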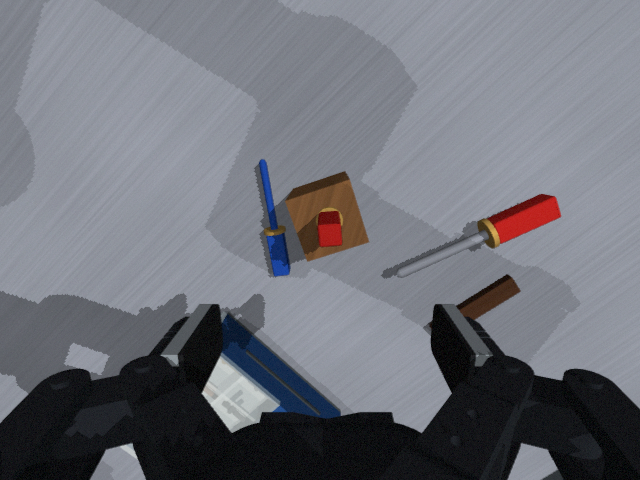

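The wrist view shows the pin in its stand at (330,230), the blue one at (272,220) and the tall red one at (480,240). I'll enlarge it.

Run:
```python
import cv2
a=cv2.imread("pics/w1.png"); cv2.imwrite("pics/w1c.png",cv2.resize(a[165:265,280:380],None,fx=6,fy=6,interpolation=cv2.INTER_CUBIC))
```

```text
(no output)
```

View pics/w1c.png

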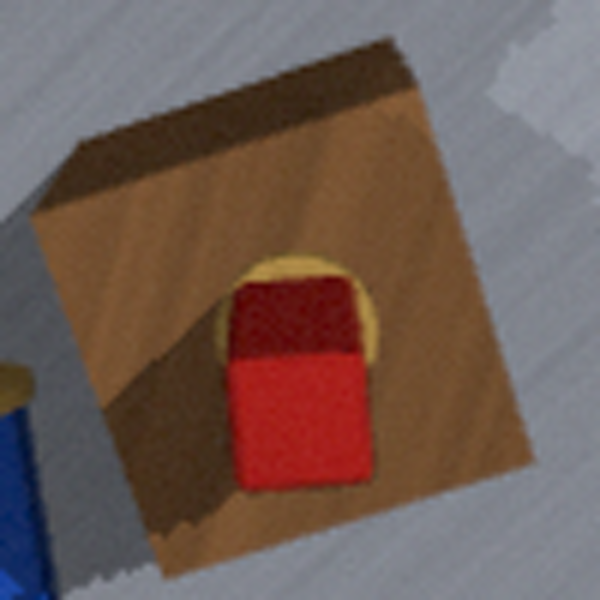

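Run:
```python
from geo import *
import geo,pickle
f=pickle.load(open("w1.pkl","rb")); geo.C["w"]=(f["mtx"],f["view"][:3])
s=.03;g=.009
A=[(-1,-1),(1,-1),(1,1),(-1,1)]
def run(hw,items,x0,name):
  best=None
  for i in range(4):
    for y0 in (0,.8,1.57,-.8):
      L=[(A[(i+n)%4][0]*hw,A[(i+n)%4][1]*hw,z) for n,z,_ in items]
      p,r=fit([("w",L,un([c for _,_,c in items],280,165,6))],[*x0,y0]); e=abs(r).mean()
      if best is None or e<best[0]-1e-6: best=(e,p,r)
  print(name,best[0],best[1],np.degrees(best[1][2])%90,best[2].round(1).tolist())
run(s,[(0,.08,(33,213)),(1,.08,(165,578)),(2,.08,(535,463)),(3,.08,(417,88))],[.448,.275],"stand")
run(g,[(0,.134,(228,358)),(1,.134,(240,492)),(2,.134,(373,482)),(3,.134,(365,352)),(0,.084,(235,285)),(3,.084,(352,277))],[.448,.275],"pin")
```

```text
stand 0.1932555993473173 [ 0.44770728  0.27563928 -0.4273177 ] 65.51649953601054 [[-0.3, 0.2], [-0.2, 0.1], [0.0, 0.0], [0.4, -0.3]]
pin 0.6560433309200491 [ 0.44742466  0.27805832 -0.67475066] 51.33963471350636 [[-0.6, 0.3], [-0.8, 0.9], [0.6, 1.0], [0.6, -0.4], [-0.3, -0.9], [0.5, -1.0]]
```

Run:
```python
from bench import env, kinematics, monitor, eyes, job
import cv2, numpy as np, pickle
from geo import q
Q=q(50)
env.reach([.4475,.2775,.17],Q)
env.movel([.4475,.2775,.091],velocity=.08,guard=8)
s=monitor.sense(); print(s["clock"],s["position"],s["contact_force"])
env.close_gripper(50)
s=monitor.sense(); print(s["clock"],s["position"],s["contact_force"],s["finger_gap"])
r=env.movel([.4475,.2775,.205],velocity=.1); 
s=monitor.sense(); print(r,s["clock"],s["position"],s["contact_force"],s["finger_gap"])
for n in ["wrist","side","scene"]:
    f=eyes.grab_frame(n); cv2.imwrite(f"pics/{n}2.png",f["frame"][:,:,::-1]); pickle.dump(f,open(n+"2.pkl","wb"))
```

```text
4.7083 [0.4477689  0.27761425 0.09147935] [-0.38695812  0.08741957  0.16302421]
5.3333 [0.44756512 0.27751051 0.09114932] [ 0.03746017 -0.12505433  1.80171614] 0.20672065191634015
False 6.625 [0.44723307 0.27742029 0.20436761] [ 0.02175594 -0.18835472 -1.48317884] 0.20296977949969588
```

View pics/wrist2.png

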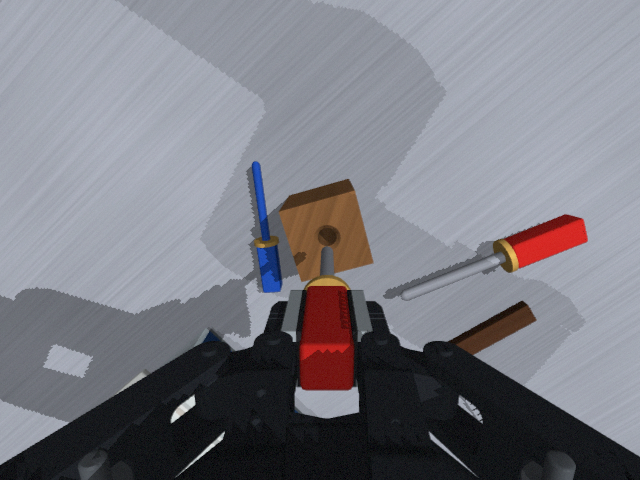

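View pics/side2.png

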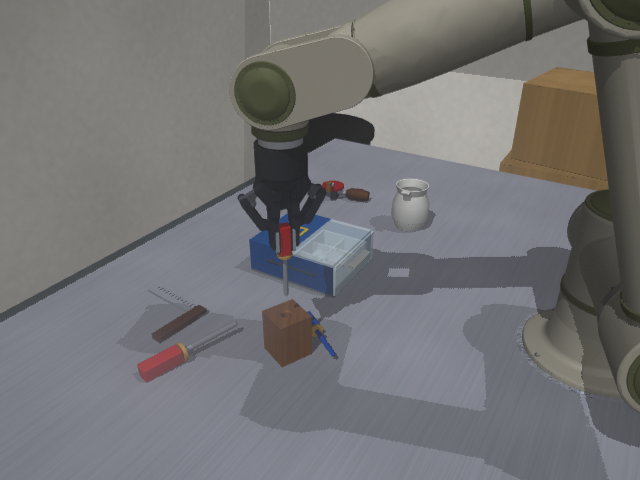

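The pin is held upright. Both decoys now lie on the bench, and they already looked that way in w1, before the arm was near them. Next I'll measure the tip relative to the TCP.

Run:
```python
import cv2,numpy as np
a=cv2.imread("pics/side2.png"); b=cv2.imread("pics/scene2.png")
cr=lambda i,x,y:cv2.resize(i[y:y+100,x:x+65],None,fx=6,fy=6,interpolation=cv2.INTER_CUBIC)
cv2.imwrite("pics/s2c.png",np.hstack([cr(a,253,205),cr(b,445,220)]))
from geo import *
for t in([.4472,.2774,.1193],[.4472,.2774,.1943]): print(proj("side",t),proj("scene",t))
```

```text
[[285.43453359 294.28000807]] [[480.13938836 309.50798279]]
[[284.00553848 254.59691676]] [[489.41432792 282.22517813]]
```

View pics/s2c.png

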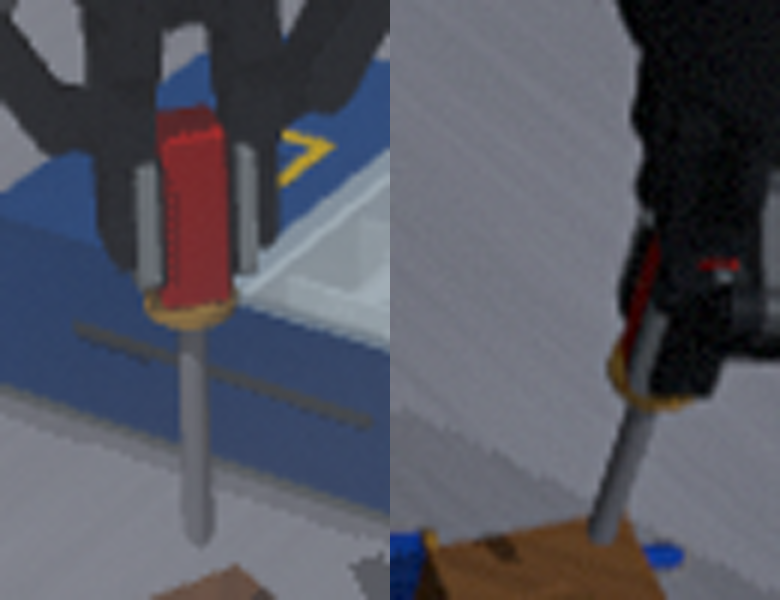

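View pics/scene2.png

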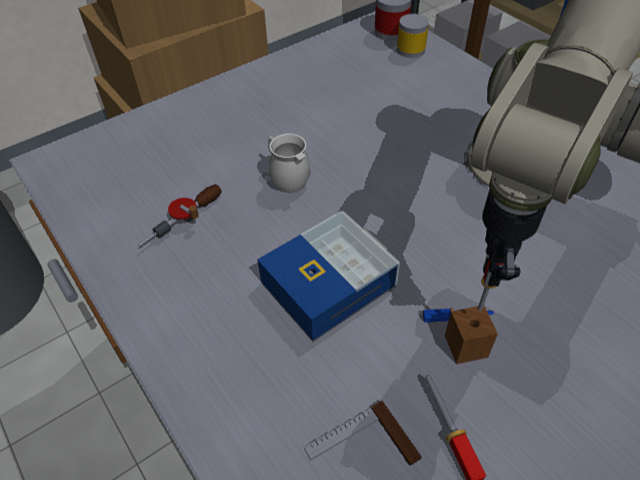

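The tip lies where predicted: side (286,295), scene (480,309). Now I'll hover over the hole.

Run:
```python
from bench import env, kinematics, monitor, eyes, job
import cv2, numpy as np, pickle
from geo import q
Q=q(50)
env.reach([.47,.1,.205],Q)
env.reach([.599,.0145,.19],Q)
env.movel([.599,.0145,.172],velocity=.06,guard=4)
env.hold(.1)
s=monitor.sense(); print(s["clock"],s["position"],s["contact_force"])
for n in ["wrist","side","scene"]:
    f=eyes.grab_frame(n); cv2.imwrite(f"pics/{n}3.png",f["frame"][:,:,::-1]); pickle.dump(f,open(n+"3.pkl","wb"))
a=[cv2.imread(f"pics/{n}3.png") for n in("side","scene")]
cr=lambda i,x,y,w,h,s:cv2.resize(i[y:y+h,x:x+w],None,fx=s,fy=s,interpolation=cv2.INTER_CUBIC)
cv2.imwrite("pics/s3c.png",np.hstack([cr(a[0],275,190,50,60,8),cr(a[1],285,220,50,60,8)]))
```

```text
8.7417 [0.59907826 0.01454031 0.17230543] [ 0.07745266 -0.17514121 -0.33893276]
```

View pics/s3c.png

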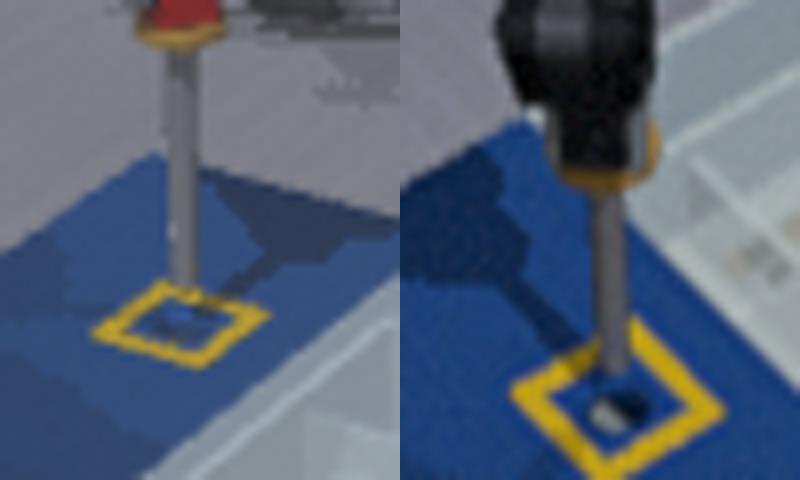

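View pics/wrist3.png

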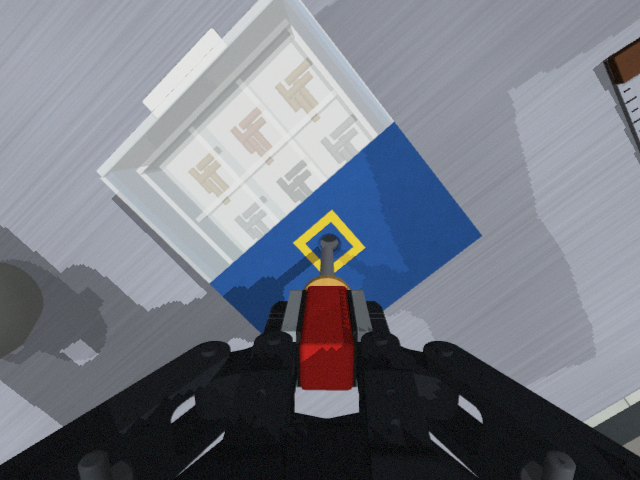

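Run:
```python
from geo import *
def tri(a,b):
    f=lambda P:np.concatenate([(proj("scene",P)-a).ravel(),(proj("side",P)-b).ravel()])
    r=least_squares(f,[.6,.01,.08]); return r.x.round(4),r.fun.round(2)
print("tip",tri(un((212,372),285,220,8),un((185,290),275,190,8)))
print("hole",tri(un((219,400),285,220,8),un((182,325),275,190,8)))
T=[.5991,.0145,.0873];H=[.5991,.0145,.075]
for c,x,y in(("side",275,190),("scene",285,220)): print(c,[((proj(c,P)[0]-[x,y]+.5)*8-.5).round(0) for P in(T,H)])
import cv2
a=cv2.imread("pics/wrist3.png");cv2.imwrite("pics/w3c.png",cv2.resize(a[200:300,280:380],None,fx=6,fy=6,interpolation=cv2.INTER_CUBIC))
import pickle,geo
f=pickle.load(open("wrist3.pkl","rb")); geo.C["w"]=(f["mtx"],f["view"][:3])
print([((proj("w",P)[0]-[280,200]+.5)*6-.5).round(0) for P in(T,H,[.6091,.0145,.075],[.5991,.0245,.075])])
```

```text
tip (array([0.5995, 0.012 , 0.0838]), array([ 0.  ,  0.06,  0.05, -0.05]))
hole (array([0.5992, 0.0138, 0.0744]), array([ 0.02,  0.22,  0.18, -0.19]))
side [array([181., 282.]), array([182., 323.])]
scene [array([220., 369.]), array([221., 402.])]
[array([291., 309.]), array([291., 277.]), array([345., 338.]), array([356., 224.])]
```

View pics/w3c.png

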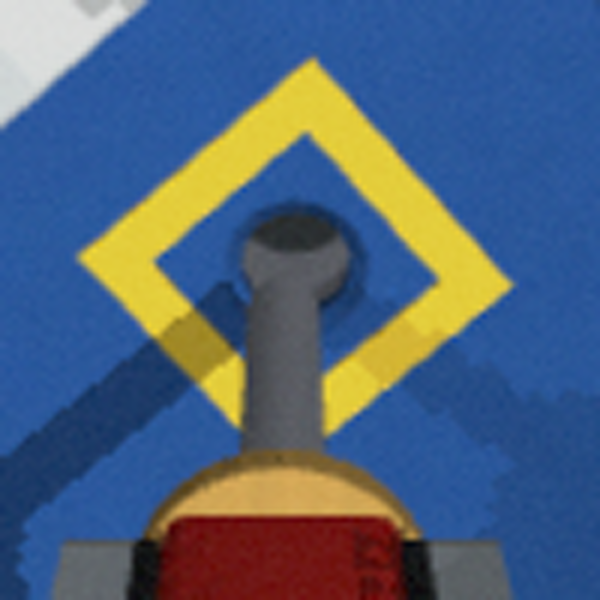

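The tip sits about 1.5 mm to -y of the hole centre in all views: wrist crop hole (298,268), shank (286,~300). I'll correct that and go in under guard.

Run:
```python
from bench import env, kinematics, monitor, eyes, job
import cv2, numpy as np, pickle
env.movel([.5988,.0158,.172],velocity=.03)
env.hold(.2)
s=monitor.sense(); print(s["clock"],s["position"],s["contact_force"])
r=env.movel([.5988,.0158,.148],velocity=.03,guard=2.5)
s=monitor.sense(); print(r,s["clock"],s["position"],s["contact_force"])
f=eyes.grab_frame("wrist"); cv2.imwrite("pics/w4c.png",cv2.resize(f["frame"][200:300,280:380,::-1],None,fx=5,fy=5,interpolation=cv2.INTER_CUBIC))
```

```text
9.3417 [0.59879689 0.01576583 0.17199531] [ 0.10611624  0.22481359 -0.62442318]
False 10.2917 [0.59890354 0.01579507 0.14822312] [-0.05212235  0.25595459 -0.46720103]
```

View pics/w4c.png

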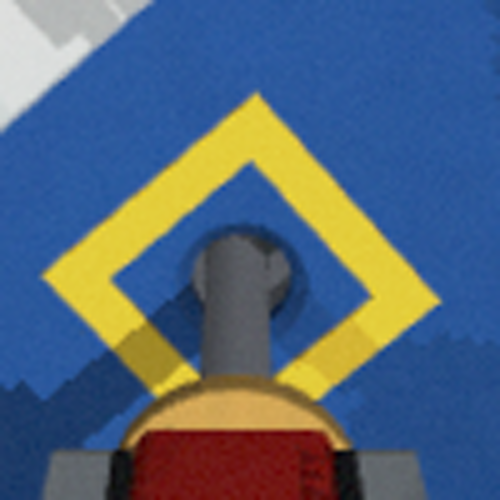

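Run:
```python
from bench import env, kinematics, monitor, eyes, job
import cv2, numpy as np, pickle
X=[.5994,.0165]
env.movel(X+[.148],velocity=.02,guard=2)
env.hold(.2)
s=monitor.sense(); print(s["clock"],s["position"],s["contact_force"])
r=env.movel(X+[.114],velocity=.015,guard=2.2)
s=monitor.sense(); print(r,s["clock"],s["position"],s["contact_force"])
env.hold(.2)
s=monitor.sense(); print(r,s["clock"],s["position"],s["contact_force"])
```

```text
10.7917 [0.59940206 0.01649516 0.14800483] [-0.3766966  -0.39233242 -1.20648265]
True 12.3417 [0.59938335 0.01652621 0.1220425 ] [ 0.19432209 -0.015198    1.71976218]
True 12.5417 [0.59931636 0.0165157  0.12200045] [0.98494267 0.87588082 1.32478775]
```

Touched at TCP z 0.122, which is 21 mm below pad_highest and within the stated range. Now I'll press in small steps.

```bash
cat > press.py <<'E'
from bench import env, kinematics, monitor, eyes, job
import cv2, numpy as np
X=[.5994,.0165]
def F(n=5):
    v=[]
    for _ in range(n): env.hold(.02); v.append(monitor.sense()["contact_force"])
    return np.mean(v,0)
E
python3 - <<'E'
from press import *
print(F(8).round(2))
for z in np.arange(.1212,.1149,-.0008):
    env.movel(X+[z],velocity=.015,guard=5)
    f=F(6); s=monitor.sense(); print(round(s["clock"],2),round(z,4),s["position"].round(4),f.round(2))
    if f[2]>7 or np.hypot(f[0],f[1])>2.2: print("stop"); break
f=eyes.grab_frame("side"); cv2.imwrite("pics/side5.png",cv2.resize(f["frame"][190:310,230:390,::-1],None,fx=5,fy=5,interpolation=cv2.INTER_CUBIC))
E
```

```text
[0.98 0.09 2.14]
13.03 0.1212 [0.5994 0.0165 0.1212] [ 1.01 -0.16  2.49]
13.38 0.1204 [0.5994 0.0165 0.1204] [1.14 0.42 2.6 ]
13.72 0.1196 [0.5994 0.0165 0.1196] [1.23 0.36 3.27]
14.07 0.1188 [0.5994 0.0165 0.1188] [0.95 0.21 3.49]
14.43 0.118 [0.5994 0.0165 0.118 ] [1.42 0.05 3.6 ]
14.78 0.1172 [0.5986 0.0165 0.1169] [-2.65 -0.64  4.91]
stop
```

View pics/side5.png

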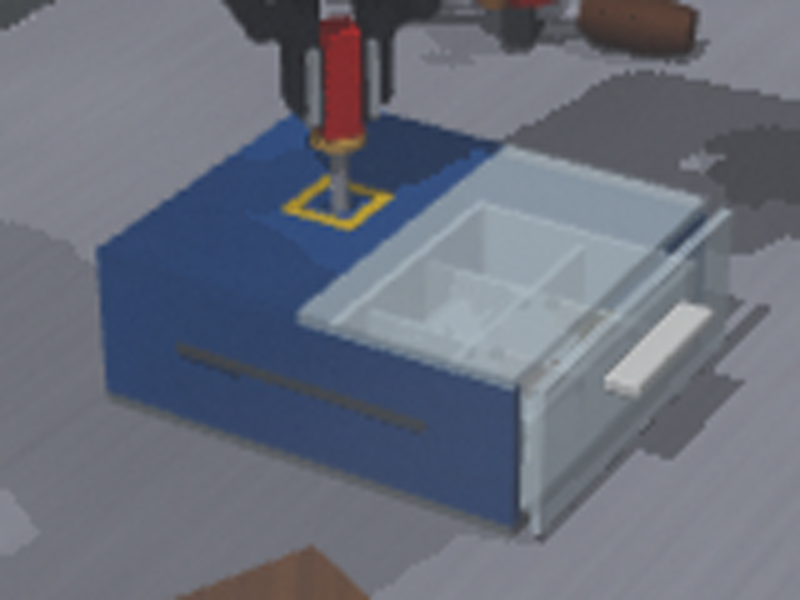

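The catch let go: a step of about 4 N along -x, and the tray stands a few mm out. Drawing the pin up.

Run:
```python
from press import *
p=monitor.sense()["position"]
env.movel([.5990,.0165,.195],velocity=.06)
s=monitor.sense(); print(s["clock"],s["position"],F().round(2),s["finger_gap"])
env.hold(.3)
import pickle
for n in ["wrist","side","scene"]:
    f=eyes.grab_frame(n); cv2.imwrite(f"pics/{n}6.png",f["frame"][:,:,::-1]); pickle.dump(f,open(n+"6.pkl","wb"))
```

```text
16.275 [0.59886217 0.01652312 0.19458086] [ 0.39  0.16 -0.92] 0.20131579545720985
```

View pics/side6.png

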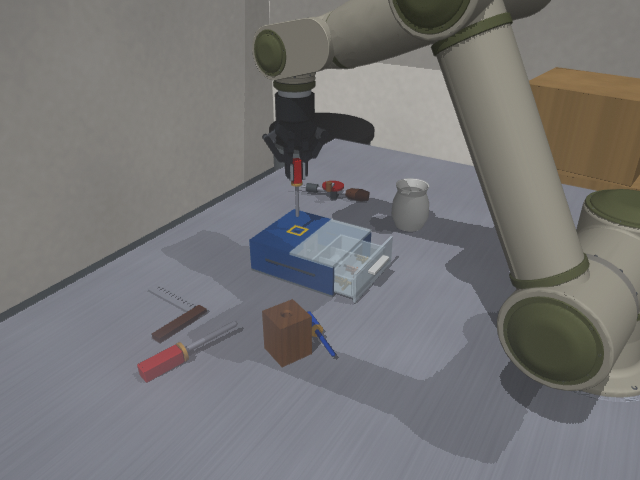

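View pics/wrist6.png

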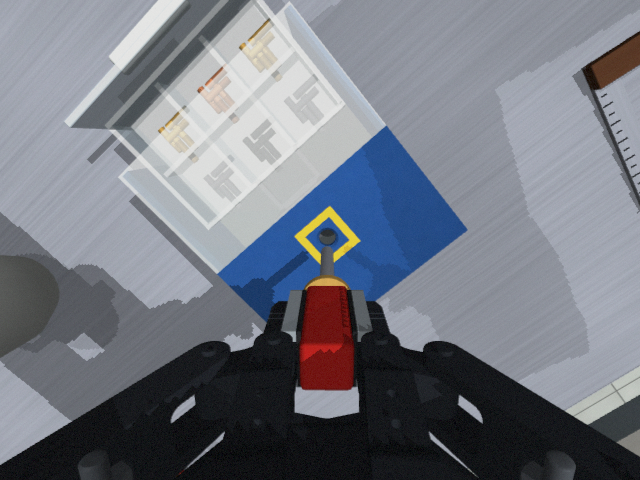

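The tray is fully out, and the pin is still straight in the grip. Back to a hover over the stand.

Run:
```python
from press import *
from geo import *
import geo
Q=q(50)
env.reach([.47,.1,.205],Q)
env.reach([.4478,.2763,.195],Q)
env.movel([.4478,.2763,.177],velocity=.06,guard=5)
env.hold(.2)
s=monitor.sense(); print(s["clock"],s["position"],s["contact_force"])
ims={}
for n in ["wrist","side","scene"]:
    f=eyes.grab_frame(n); ims[n]=f["frame"][:,:,::-1]; cv2.imwrite(f"pics/{n}7.png",ims[n]); geo.C[n]=(f["mtx"],f["view"][:3])
    print(n,[proj(n,P).round(1).tolist() for P in ([.4478,.2763,.092],[.4478,.2755,.08])])
cr=lambda i,x,y,w,h,s:cv2.resize(i[y:y+h,x:x+w],None,fx=s,fy=s,interpolation=cv2.INTER_CUBIC)
cv2.imwrite("pics/s7.png",np.hstack([cr(ims["side"],255,270,65,80,6),cr(ims["scene"],440,270,65,80,6)]))
cv2.imwrite("pics/w7.png",cr(ims["wrist"],270,180,120,100,6))
```

```text
18.8667 [0.44794157 0.27631742 0.17731313] [ 0.53135747 -0.14091272 -0.7500001 ]
wrist [[[328.0, 250.7]], [[327.0, 246.2]]]
side [[[286.0, 307.5]], [[286.5, 313.1]]]
scene [[[476.2, 318.3]], [[474.6, 321.9]]]
```

View pics/s7.png

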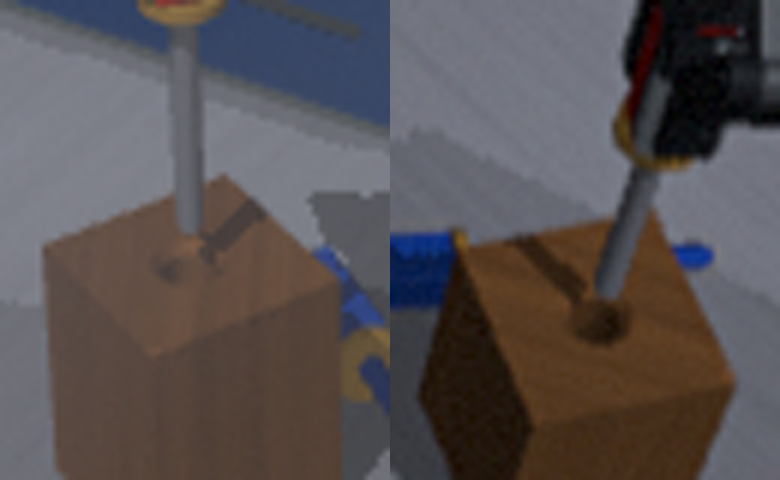

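View pics/w7.png

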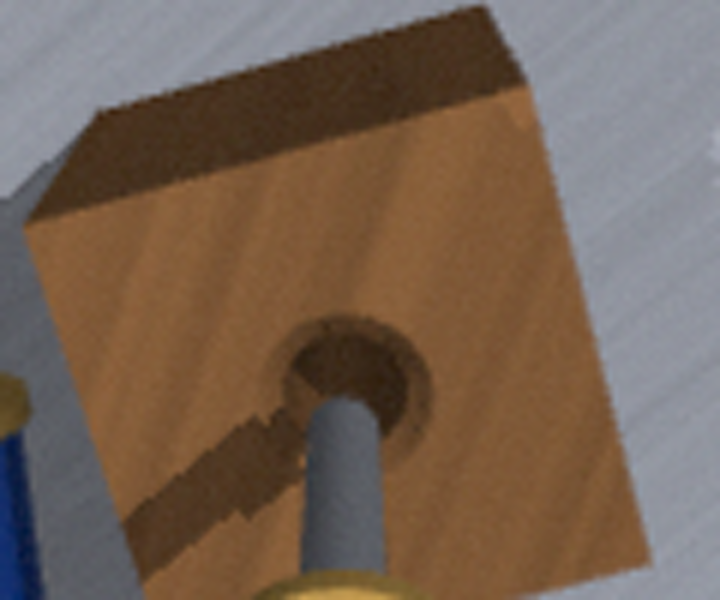

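In the wrist crop the bore mouth is at (352,393) and the tip at about (345,412). I'll shift by +0.9 mm in x and 0.4 mm in y and lower under guard. The first part stays well above home.

Run:
```python
from press import *
X=[.4487,.2767]
env.movel(X+[.177],velocity=.03); env.hold(.2); print(F().round(2))
r=env.movel(X+[.145],velocity=.03,guard=3)
s=monitor.sense(); print(r,s["clock"],s["position"],F().round(2))
f=eyes.grab_frame("wrist"); cv2.imwrite("pics/w8.png",cv2.resize(f["frame"][180:280,270:390,::-1],None,fx=6,fy=6,interpolation=cv2.INTER_CUBIC))
```

```text
[ 0.01 -0.45 -0.72]
False 20.7667 [0.44878554 0.2767501  0.14520473] [-0.26  0.22 -1.13]
```

View pics/w8.png

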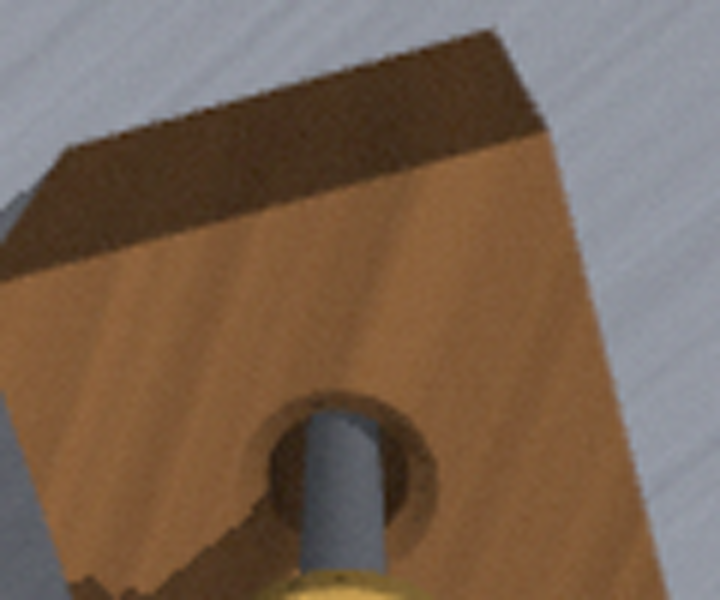

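The tip is in the bore, nearly centred. I'll lower it to home under guard and let go.

Run:
```python
from press import *
X=[.4487,.2767]
r=env.movel(X+[.097],velocity=.04,guard=3)
s=monitor.sense(); print(r,s["clock"],s["position"],F().round(2))
if not r:
    r=env.movel(X+[.0885],velocity=.015,guard=3)
    s=monitor.sense(); print(r,s["clock"],s["position"],F().round(2))
for n in ["side"]:
    f=eyes.grab_frame(n); cv2.imwrite(f"pics/s9.png",cv2.resize(f["frame"][260:380,230:390,::-1],None,fx=5,fy=5,interpolation=cv2.INTER_CUBIC))
```

```text
False 22.25 [0.44885112 0.27674817 0.09726441] [-0.1  -0.26 -1.09]
True 22.775 [0.44875302 0.27669854 0.09112712] [-0.54 -0.14  4.93]
```

View pics/s9.png

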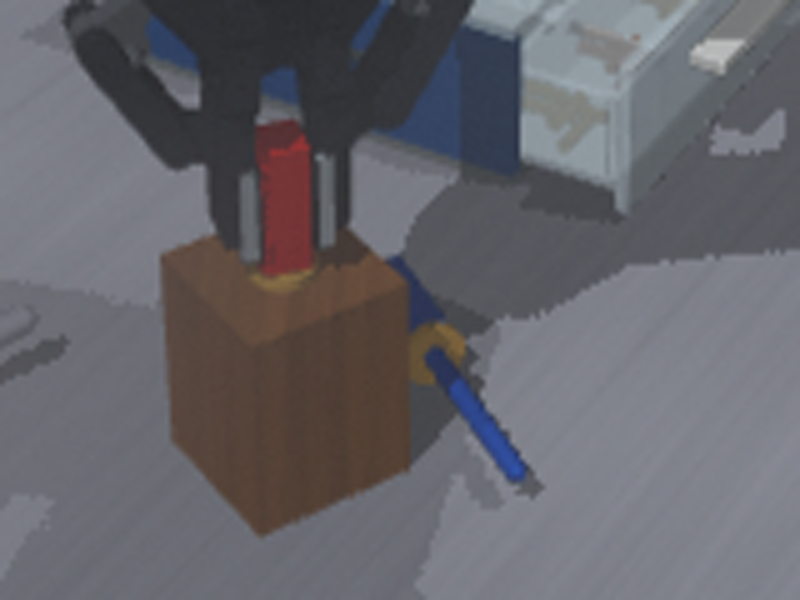

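The collar is seated at TCP z 0.0911, matching the grasp height of 0.0911. Releasing and retreating.

Run:
```python
from press import *
env.release(); 
env.movel([.4487,.2767,.25],velocity=.1); env.hold(.3)
s=monitor.sense(); print(s["clock"],s["position"],F().round(2),s["finger_gap"])
ims={}
for n in ["side","scene"]:
    f=eyes.grab_frame(n); ims[n]=f["frame"][:,:,::-1]; cv2.imwrite(f"pics/{n}10.png",ims[n])
cr=lambda i,x,y,w,h,s:cv2.resize(i[y:y+h,x:x+w],None,fx=s,fy=s,interpolation=cv2.INTER_CUBIC)
cv2.imwrite("pics/s10.png",np.hstack([cr(ims["side"],250,280,65,85,6),cr(ims["scene"],435,285,65,85,6)]))
```

```text
25.6167 [0.44866332 0.27669309 0.24989697] [-0.1  -0.1   0.04] 1.0013638291202556
```

View pics/s10.png

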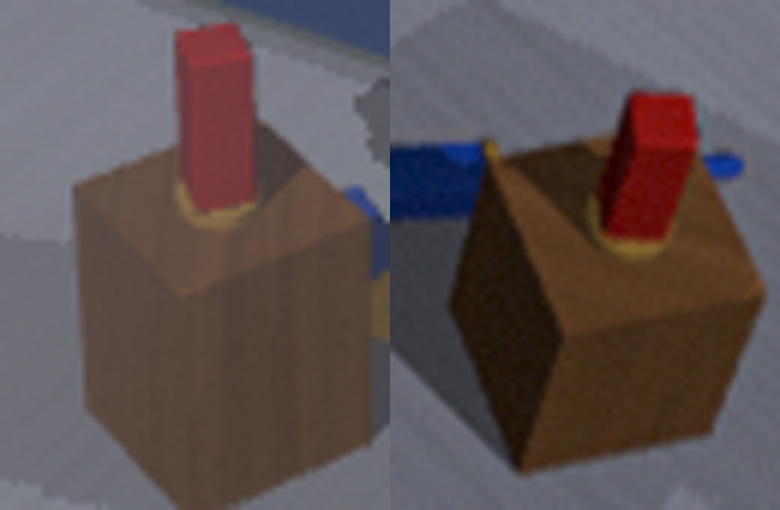

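View pics/scene10.png

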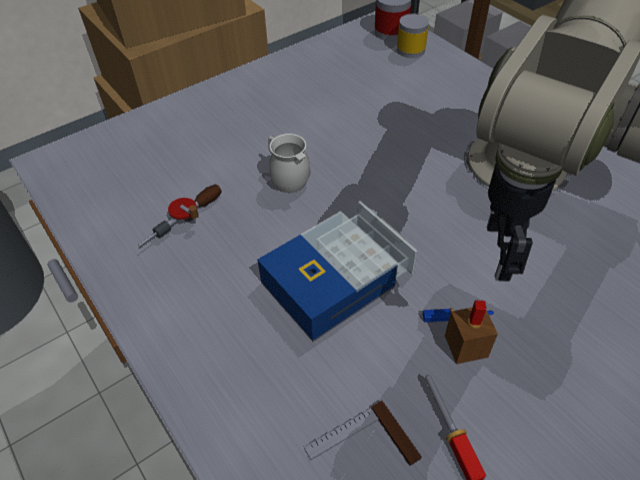

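The pin stands upright with its collar on the block, scene (479,312). The tray is fully out. The jug (290,165), square (380,425) and drill (182,208) are where they were. The gripper is clear.

```bash
python3 -c "
from bench import job
job.hand_in()"
```

```text
the job is handed in; nothing more can be done
```

The job is done and handed in at about 26 s, with the tray open and the red-handled pin back home in its stand.

- **Catch:** I took the smaller red pin from the wooden stand and lowered it through the hole under a force guard. It touched the pad about 21 mm below the highest point. I pressed in 0.8 mm steps until the catch let go about 5 mm further down, where a sideways force of about 4 N came on and the tray moved out a few mm. The change in vertical force while pressing stayed at about 6 N.
- **Tray and pin:** Drawing the pin up let the tray spring fully out. The pin went back until its collar seated at tool height 0.0911 m, the same as when I gripped it.
- **Last checks:** The final pictures show the pin upright with its collar on the block and the tray open. The jug, square and drill look unmoved. The gripper was open and clear, with no force on the tool.
- **Disagreement:** The two look-alikes (tall red and blue) stood upright in the first pictures but now lie on the bench. They looked fallen in the first wrist picture too, before any grasp. The tool stayed well above them and I noticed no contact, so they probably toppled on their own, but I did not confirm that.
- **Measurement spread:** Position estimates for the hole, bore and pin tip differed between cameras by about 1 to 2 mm. I corrected for this while hovering over each.

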